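# Centre-punch the drill spot for a drawer handle

## Robot

A 6-joint arm with a two-finger parallel gripper is mounted at the origin on a cart in front of the work surface, level with it; the furniture and walls round the work are solid. World frame = base frame: x ahead of the robot, y to its left, z up, the work surface at z = 0. Lengths are in m, angles in rad, forces in N, time in s.
With the tool pointing down it reaches from about 0.375 to 0.9 m from the base axis. Payload 3.1 kg.
Tool frame: the origin (TCP) lies midway between the tips of the shut fingers; the grasp point (between the pads) lies 19 mm behind it (hold_point_z is the distance from the TCP to the grasp point, in m); z points along the fingers, y is the line along which they close (so a half turn about z gives the same grasp; the last joint's range is limited). The gripper opens to 85 mm and grips with 20 to 120 N. Pads are 22 mm wide; open, the fingers measure 114 mm over their backs; the gripper's body (76 mm by 85 mm) begins 54 mm behind the grasp point. The pads swing forward as they close: fully open they stand 13 mm farther back than shut.
Start: joints at [-1.448, 0.527, 1.433, -0, 1.181, -0.178], TCP at [0.186, -0.597, 0.231] pointing down, gripper open.
Joint ranges: [-3.08, 3.08], [-0.75, 2.2], [0.22, 2.44], [-1.43, 4.57], [0, 2.65], [-2.85, 2.85]. Speed limits (rad/s): [2.79, 2.79, 3.14, 3.14, 3.14, 3.14].

## Interface

Orientations are given as a unit quaternion [x, y, z, w].
In Python, from rig import * gives the robot as it stands.
- The arm moves only by the shell command python3 -m inch 'ROWS'. ROWS is JSON, a list of rows, each an object with "translation": the shift along the tool's x, y, z scaled (see below), a list of three; "delta_rot": the turn, a rotation vector about the tool's x, y, z scaled (see below), a list of three; "claw": the gripper command: -1 is shut, 1 is fully open, values between are in proportion. In form: [{"translation": [dx, dy, dz], "delta_rot": [rx, ry, rz], "claw": claw}, ...]. A call has 1 to 5 rows; each row shifts and turns the commanded pose from where the row before left it, along the tool's axes as they then stand; what a row does not reach is not made up. The controller multiplies each number of a shift by 400 mm and each number of a turn by 90 degrees. A row lasts 1/10 s, in which the tool goes at most 50 mm and 8.59 degrees, less where a joint would pass 70% of its speed; a pose out of reach is approached as far as the arm can. A call with a number of a shift or a turn outside -1 to 1 is refused whole. A call with a gripper value outside its range is refused whole. The fingers move at their own pace and stop on an object; the grip force is fixed at half the most. Time passes only in rows, so rows that do not move let the fingers close. It gives the time, the measured TCP pose, the force, the opening and the grip force at its end, in the units of the state.
- observe(): the state, without advancing time (a new reading comes with each control period).
- camera(name): name is "scene" or "top" or "wrist"; returns the picture (400x640x3 uint8, red, green, blue); there is no depth.
- camera_params(name): a dict with "mtx" (3x3 intrinsics, pixels), "xyz" and "orientation" of the camera in the world; the wrist camera has in their place "tool_from_camera" (4x4, takes a point from camera to tool coordinates, whose origin is the TCP and whose axes are the flange's). Camera axes: x right, y up, looking along -z (the intrinsics and any distortion apply to the point x, -y, -z); pixel columns grow to the right and rows downward; lengths in m; the calibration is good to about 2 mm. A picture is of the moment at which its call begins: read the wrist's pose just before it. camera_params takes no time and is no camera call.
- job_done(): hands the job in; it is judged then, once.
The state is a dict: "time": time; "joint_pos": joint angles; "qvel": joint speeds; "joint_torque": joint torques, N m; "position": TCP position; "tcp_rot": TCP orientation; "force": force on the tool from outside, world axes, zero at the start; "ft_torque": the same for the moment, N m; "opening": opening from 0.0 (shut) to 1.0 (fully open); "grip_force": force on a finger pad.
Only numpy, scipy, OpenCV 4.12 (cv2) and the standard library are available. Lean on these libraries where they do the work, as an engineer would, in place of code of your own. Each camera call takes 0.05 s, during which the arm holds its last target. There are 200 camera calls.

## Task

Take the spring-loaded centre punch out of the bit block, stand its point on the grey drawer front, without forcing it, through the open guide bush of the drilling template (not the place with the locating pin), and press it straight down until its hidden spring snaps; stop there instead of ramming it onto its stop, and make no mark anywhere else. Then put the punch back upright, fully home, in its hole in the bit block and let go, leaving everything else where it is.

Things in the scene. Friction and masses are not known exactly. Their poses are not given: they have to be found in the camera images.
- punch: automatic (spring-loaded) centre punch, plain steel, standing upright in the bit block, loose, about 0.35 kg. Origin: on its axis, in its ribbed round barrel (the place to grasp); z up the axis to the cap. Barrel 20 mm in diameter, from 42 mm below the origin to 18 mm above; dark cap of 22 mm diameter above it, top at +32 mm; collar 27 mm wide round the barrel's foot, -42 to -36.5 mm
- punch_foot (a point): centre of the underside of the punch's collar, 42 mm below the punch's origin. Out of it sticks the nose: a 10 mm rod ending in a cone 8 mm high with a blunt tip 2.4 mm wide. The point is replaceable, so the nose's length is not known beforehand: the tip is 30 to 50 mm below this point; only touch tells
- trip_sleeve_mid (a point): point on the trip sleeve hidden in the punch: at the punch's origin at rest, 3.5 to 5.6 mm above it once snapped. Pressed on its point, the nose goes into the barrel: the push climbs by about 2 N per mm to 11 to 14 N at 5 to 7 mm; there it snaps and the push drops at once to about 7 N. Pressed on, it climbs again, to a hard stop 4 to 5 mm further. Lifted, it springs out and re-cocks
- bush: the open guide bush: steel sleeve with funnel-shaped mouth in the drilling template, fixed. Origin: the drill spot, on the bush's axis on the face of the drawer front; z up. Bore about 11.4 mm in diameter, widening to a mouth of about 17 mm; its rim (23 mm across) is 15 mm above the face. The nose of the punch fits it with about 0.7 mm to spare all round
- pin: the locating pin in the template's other place: steel pin with a knurled round head 18 mm in diameter, its top 36 mm above the face, fixed. Origin on its axis on the face of the drawer front. It stands 96 mm from the bush; which of the two places holds the bush and which the pin changes
- template: drilling template: flat aluminium plate 92 x 150 mm, 10 mm thick, lying on the drawer front, with a fence over the front's near edge, fixed. Origin on the face of the drawer front, midway between its two places, which lie 48 mm to either side along its y; the plate reaches from 72 mm behind to 20 mm ahead of the origin along x
- drawer_front: plain grey drawer front 140 x 260 mm, 18 mm thick, lying face up on a thin black non-slip mat on the worktop, fixed. Origin under its centre on the worktop; its face is 20 mm above the origin; long side along y
- bit_block: wooden bit block 56 x 136 mm, 62 mm high, fixed. Origin under its centre on the worktop; long side along y. The punch's hole lies 38 mm from the centre towards -y; four drill bits stand in the other half, 10 to 54 mm from the centre towards +y, at most 23 mm above the block's top
- punch_hole (a point): mouth of the punch's hole in the bit block, on the top face (62 mm above the worktop); hole 12.5 mm in diameter, 57 mm deep, upright. With the punch home its collar lies on the block's top and the punch's origin is 42 mm above this point
- bar_handle: steel bar handle, 144 mm long, 12 mm thick, with two 30 mm posts, lying on the far part of the drawer front; a bystander. Origin under the middle of the bar
- screwdriver: screwdriver with black handle lying behind the drawer front; a bystander. Origin under its middle
- mug: mug with handle, 86 mm wide, 96 mm high, behind the work; a bystander. Origin under it
- pen: black pen, 145 mm, lying between drawer front and bit block; a bystander. Origin under its middle
- keys: bunch of keys, 104 x 115 mm, lying behind on the right; a bystander. Origin under its middle

How it is judged:
By the outcome, as a careful person would: the job done as asked, in the order asked, and still so for the second after the job is handed in, with the robot touching nothing.
It also fails if it takes over 48 s, if anything falls off the work surface, if the arm or the gripper's body presses on something with over 40 N, if the wrist force passes 120 N, or if a joint passes its speed limit or range.

## Working session

There is one attempt and no reset: what is moved stays moved. The work goes in short steps, Python scripts to look and compute and a shell command to move; the robot and the scene stay as the last step left them, time stands still between calls to the robot, and variables do not carry over. Pictures are saved under pics/ and viewed, at most 10 in all, crops included, and the job is handed in when it is done.

```bash
mkdir -p pics; ls; python3 - <<'E'
from rig import *
import cv2
o=observe();print(o)
for n in ("scene","top","wrist"):
    im=camera(n);cv2.imwrite(f"pics/{n}0.png",im[:,:,::-1]);print(n,camera_params(n))
E
```

```text
pics
{'time': 0.0, 'joint_pos': array([-1.44750533e+00,  5.28483364e-01,  1.43392205e+00,  2.21978545e-06,
        1.18140990e+00, -1.78519456e-01]), 'qvel': array([ 0.0003143 ,  0.00049698,  0.00199037, -0.00072521,  0.00044442,
        0.0011966 ]), 'joint_torque': array([-2.17224311e-03, -4.42361820e+01, -1.78025150e+01, -4.05635819e-04,
        8.43497372e-03, -6.78249478e-06]), 'position': array([ 0.18570666, -0.59600803,  0.23031679]), 'tcp_rot': array([ 9.88634851e-01,  1.50332621e-01,  3.17105432e-05, -1.11087696e-03]), 'force': array([-1.07189557,  0.3504353 , -0.71816438]), 'ft_torque': array([ 0.02652854, -0.03633247, -0.0097037 ]), 'grip_force': 0.0, 'opening': 1.0021877786594051}
scene {'mtx': array([[487.3193503 ,   0.        , 318.81438757],
       [  0.        , 487.3193503 , 206.33659602],
       [  0.        ,   0.        ,   1.        ]]), 'xyz': array([0.13579592, 1.03248026, 0.56966676]), 'orientation': array([-0.1356938 ,  0.51802694,  0.82234987, -0.19229138])}
top {'mtx': array([[468.72399282,   0.        , 321.50806855],
       [  0.        , 468.72399282, 200.36055075],
       [  0.        ,   0.        ,   1.        ]]), 'xyz': array([0.36943386, 0.15630322, 1.05419722]), 'orientation': array([-0.07819601,  0.08508909,  0.73035976, -0.67321605])}
wrist {'mtx': array([[278.31929561,   0.        , 315.61091309],
       [  0.        , 278.31929561, 194.4661361 ],
       [  0.        ,   0.        ,   1.        ]]), 'tool_from_camera': array([[ 3.25505561e-05,  9.55512766e-01,  2.94949745e-01,
         7.50360964e-02],
       [ 9.99999995e-01, -5.97793864e-05,  8.33003296e-05,
        -1.31709783e-03],
       [ 9.72264432e-05,  2.94949741e-01, -9.55512763e-01,
        -1.43203817e-01],
       [ 0.00000000e+00,  0.00000000e+00,  0.00000000e+00,
         1.00000000e+00]])}
```

View pics/top0.png

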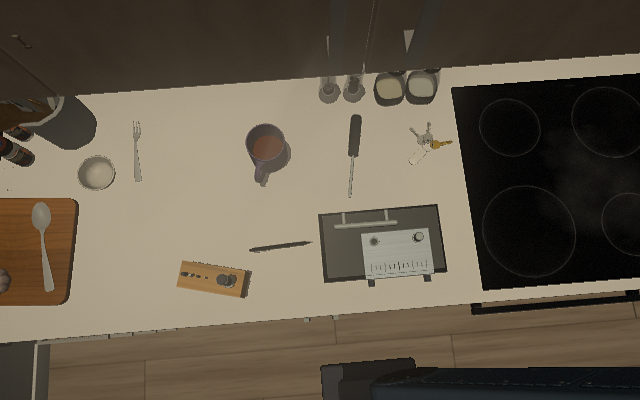

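View pics/scene0.png

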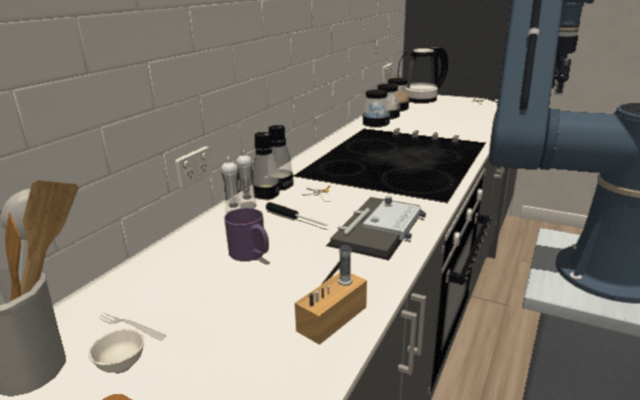

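```bash
cat > h.py <<'E'
import numpy as np
from scipy.spatial.transform import Rotation as R
def ray(p,u,v,T=None):
    K=p["mtx"];d=np.array([(u-K[0,2])/K[0,0],-(v-K[1,2])/K[1,1],-1.])
    if T is None: return p["xyz"],R.from_quat(p["orientation"]).as_matrix()@d
    pos,q=T; M=np.array(p["tool_from_camera"]);Rt=R.from_quat(q).as_matrix()
    return pos+Rt@M[:3,3], Rt@M[:3,:3]@d
def onz(p,u,v,z,T=None):
    o,d=ray(p,u,v,T); return o+d*(z-o[2])/d[2]
def cross(a,b):
    (o,d),(q,e)=a,b; A=np.stack([d,-e],1); s=np.linalg.lstsq(A,q-o,rcond=None)[0]
    x,y=o+d*s[0],q+e*s[1]; return (x+y)/2,np.linalg.norm(x-y)
E
python3 - <<'E'
import cv2,numpy as np
t=cv2.imread('pics/top0.png');s=cv2.imread('pics/scene0.png')
f=lambda a,x,y,w,h:cv2.resize(a[y:y+h,x:x+w],(400,300),interpolation=cv2.INTER_CUBIC)
cv2.imwrite('pics/c1.png',np.vstack([np.hstack([f(t,350,215,100,75),f(t,170,245,100,75)]),np.hstack([f(s,330,185,100,75),f(s,290,240,100,75)])]))
E
```

```text
(no output)
```

View pics/c1.png

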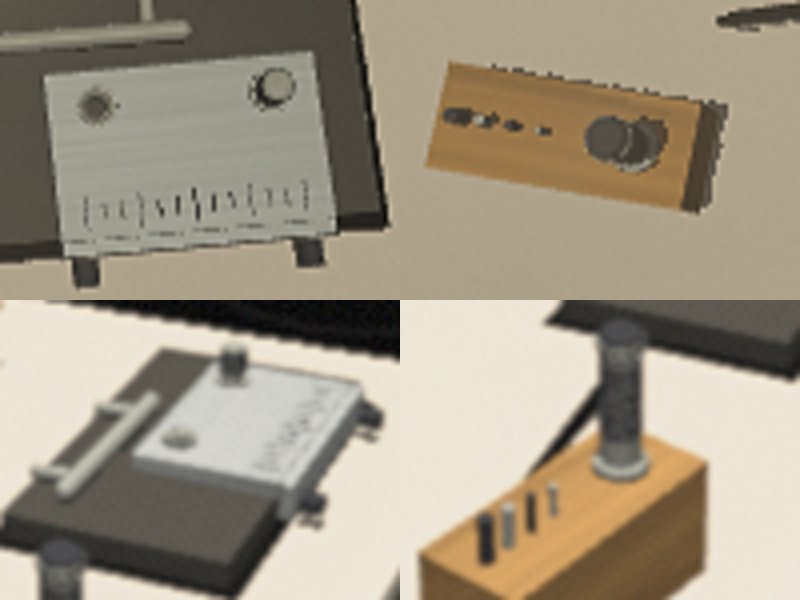

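The top view shows the open bush at about pixel (374,241) and the tall pin at (419,236). The punch cap is at (222.5,279), and the block's top corners are measured in the crop. The scene view agrees that the pin is the far place (−y).

```bash
python3 - <<'E'
from rig import *
from h import *
p=camera_params("top");s=camera_params("scene");np.set_printoptions(precision=4,suppress=True)
c=lambda x,y:(350+x/4,215+y/4)
d=lambda x,y:(170+(x-400)/4,245+y/4)
e=lambda x,y:(330+x/4,185+(y-300)/4); g=lambda x,y:(290+(x-400)/4,240+(y-300)/4)
B=onz(p,*c(95,105),.035);P=onz(p,*c(275,83),.056);print("bush",B,"pin",P,np.linalg.norm((B-P)[:2]))
print("bush2",cross(ray(p,*c(95,105)),ray(s,*e(181,436))))
k=[onz(p,*d(*q),.062) for q in((447,62),(702,100),(685,212),(427,165))]
print(np.array(k),[np.linalg.norm(k[i]-k[i-1]) for i in range(4)],np.mean(k,0))
ax=(k[1]+k[2]-k[0]-k[3]);ax/=np.linalg.norm(ax);print("hole",np.mean(k,0)+.038*ax,ax)
print("cap",onz(p,*d(610,137),.136),cross(ray(p,*d(610,137)),ray(s,*g(623,332))))
print("bits",[onz(p,*d(*q),.08) for q in((455,116),(543,130))])
o=observe();print(R.from_quat(o["tcp_rot"]).as_matrix())
E
```

```text
bush [0.5081 0.0299 0.035 ] pin [ 0.5092 -0.0652  0.056 ] 0.0951036773448814
bush2 (array([0.5095, 0.0297, 0.0309]), np.float64(0.001882536911037943))
[[0.4966 0.4416 0.062 ]
 [0.4658 0.3083 0.062 ]
 [0.4089 0.3197 0.062 ]
 [0.4438 0.4526 0.062 ]] [np.float64(0.05395572700421854), np.float64(0.13675234882001727), np.float64(0.05799971706359372), np.float64(0.13749803322090767)] [0.4538 0.3806 0.062 ]
hole [0.4447 0.3437 0.062 ] [-0.2398 -0.9708  0.    ]
cap [0.4445 0.3421 0.136 ] (array([0.4461, 0.3437, 0.1304]), np.float64(0.002453400845298395))
bits [array([0.4662, 0.4326, 0.08  ]), array([0.4554, 0.3877, 0.08  ])]
[[ 0.9548  0.2973 -0.0002]
 [ 0.2973 -0.9548  0.0017]
 [ 0.0003 -0.0017 -1.    ]]
```

```bash
python3 -m inch '[{"translation":[0,0,0],"delta_rot":[0,0,0.095],"claw":1},{"translation":[0,0,0],"delta_rot":[0,0,0.095],"claw":1},{"translation":[0.057,-0.108,0],"delta_rot":[0,0,0],"claw":1},{"translation":[0.057,-0.108,0],"delta_rot":[0,0,0],"claw":1},{"translation":[0.057,-0.108,0],"delta_rot":[0,0,0],"claw":1}]'
python3 -m inch '[{"translation":[0.057,-0.108,0],"delta_rot":[0,0,0],"claw":1},{"translation":[0.057,-0.108,0],"delta_rot":[0,0,0],"claw":1},{"translation":[0.057,-0.108,0],"delta_rot":[0,0,0],"claw":1},{"translation":[0.057,-0.108,0],"delta_rot":[0,0,0],"claw":1},{"translation":[0.057,-0.108,0],"delta_rot":[0,0,0],"claw":1}]'
python3 -m inch '[{"translation":[0.057,-0.108,0],"delta_rot":[0,0,0],"claw":1},{"translation":[0.057,-0.108,0],"delta_rot":[0,0,0],"claw":1},{"translation":[0.057,-0.108,0],"delta_rot":[0,0,0],"claw":1},{"translation":[0.057,-0.108,0],"delta_rot":[0,0,0],"claw":1},{"translation":[0.057,-0.108,0],"delta_rot":[0,0,0],"claw":1}]'
python3 -m inch '[{"translation":[0.057,-0.108,0],"delta_rot":[0,0,0],"claw":1},{"translation":[0,0,0],"delta_rot":[0,0,0],"claw":1},{"translation":[0,0,0],"delta_rot":[0,0,0],"claw":1}]'
python3 - <<'E'
from rig import *
from h import *
o=observe();print(o["joint_pos"],R.from_quat(o["tcp_rot"]).as_matrix().round(4))
E
```

```text
time: 0.65
position: [0.254, -0.4653, 0.2308]
tcp_rot: [1.0, 0.001, 0.0, -0.0]
force: [0.7, -0.4, 0.3]
opening: 0.998
grip_force: 0.0
time: 1.15
position: [0.3675, -0.2487, 0.2313]
tcp_rot: [1.0, 0.001, 0.0, -0.0]
force: [0.9, -0.3, 0.1]
opening: 0.997
grip_force: 0.0
time: 1.65
position: [0.4808, -0.0321, 0.2313]
tcp_rot: [1.0, 0.002, 0.0, 0.0]
force: [0.8, -1.4, -0.0]
opening: 0.997
grip_force: 0.0
time: 1.95
position: [0.5028, 0.0102, 0.231]
tcp_rot: [1.0, 0.003, -0.0, 0.0]
force: [-0.8, 1.0, -0.7]
opening: 0.995
grip_force: 0.0
[-2.01897143e-01  3.64888008e-01  1.73361741e+00 -5.70772934e-04
  1.04397010e+00  1.36248916e+00] [[ 1.0e+00  6.7e-03 -1.0e-03]
 [ 6.7e-03 -1.0e+00 -3.0e-04]
 [-1.0e-03  3.0e-04 -1.0e+00]]
```

```bash
python3 - <<'E'
from rig import *
import cv2
o=observe();print(o["position"],o["tcp_rot"])
im=camera("wrist")[:,:,::-1];cv2.imwrite("pics/w1.png",im)
E
python3 -m inch '[{"translation":[-0.0205,-0.119,0],"delta_rot":[0,0,0],"claw":1},{"translation":[-0.0205,-0.119,0],"delta_rot":[0,0,0],"claw":1},{"translation":[-0.0205,-0.119,0],"delta_rot":[0,0,0],"claw":1},{"translation":[-0.0205,-0.119,0],"delta_rot":[0,0,0],"claw":1},{"translation":[-0.0205,-0.119,0],"delta_rot":[0,0,0],"claw":1}]'
python3 -m inch '[{"translation":[-0.0205,-0.119,0],"delta_rot":[0,0,0],"claw":1},{"translation":[-0.0205,-0.119,0],"delta_rot":[0,0,0],"claw":1},{"translation":[0,0,0],"delta_rot":[0,0,0],"claw":1},{"translation":[0,0,0],"delta_rot":[0,0,0],"claw":1}]'
python3 - <<'E'
from rig import *
import cv2,numpy as np
o=observe();print(o["position"],o["tcp_rot"])
im=camera("wrist")[:,:,::-1];cv2.imwrite("pics/w2.png",im)
a=cv2.imread("pics/w1.png")
cv2.imwrite("pics/c2.png",np.vstack([x[50:350,0:640] for x in (a,im)]))
E
```

```text
[0.50278713 0.01023853 0.2309676 ] [ 9.99994266e-01  3.34860295e-03 -4.82410418e-04  1.51552077e-04]
time: 2.5
position: [0.4609, 0.2465, 0.2314]
tcp_rot: [1.0, -0.0, -0.0, 0.0]
force: [1.2, -0.4, 0.8]
opening: 1.0
grip_force: 0.0
time: 2.9
position: [0.4444, 0.3411, 0.231]
tcp_rot: [1.0, 0.002, -0.0, 0.001]
force: [-0.2, -0.9, 0.4]
opening: 1.001
grip_force: 0.0
[0.44438621 0.34113784 0.23101101] [ 9.99998202e-01  1.76571479e-03 -3.37722350e-04  6.03385779e-04]
```

View pics/c2.png

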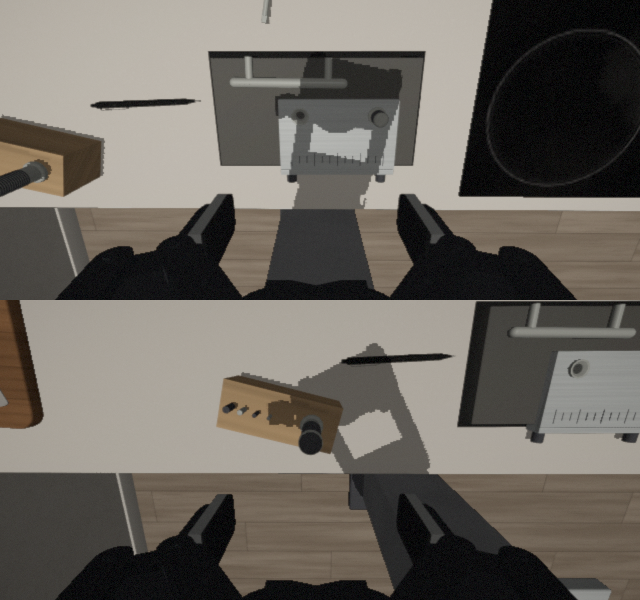

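The upper frame shows the bush at about (300,165) full-image. The lower one shows the punch cap at about (311,191) and the bush at (578,119). I'll refine these by segmentation.

```bash
python3 - <<'E'
from rig import *
from h import *
import cv2
np.set_printoptions(precision=4,suppress=True)
p=camera_params("wrist")
T1=([0.50278713,0.01023853,0.2309676],[9.99994266e-01,3.34860295e-03,-4.82410418e-04,1.51552077e-04])
T2=([0.44438621,0.34113784,0.23101101],[9.99998202e-01,1.76571479e-03,-3.37722350e-04,6.03385779e-04])
print("bush w1",onz(p,300,165,.035,T1),"pin",onz(p,380,168,.056,T1))
print("bush w2",onz(p,578,119,.035,T2)); print("cap",onz(p,311,191,.136,T2))
print("wrist pair bush",cross(ray(p,300,165,T1),ray(p,578,119,T2)))
a=cv2.imread("pics/w1.png");b=cv2.imread("pics/w2.png")
f=lambda im,x,y:cv2.resize(im[y:y+60,x:x+60],(400,400),interpolation=cv2.INTER_CUBIC)
cv2.imwrite("pics/c3.png",np.hstack([f(b,280,165),f(b,550,90)]))
E
```

```text
bush w1 [0.5105 0.0307 0.035 ] pin [ 0.5117 -0.0634  0.056 ]
bush w2 [0.5082 0.0332 0.035 ]
cap [0.4487 0.3464 0.136 ]
wrist pair bush (array([0.509 , 0.0308, 0.0319]), np.float64(0.0017696705733389712))
```

View pics/c3.png

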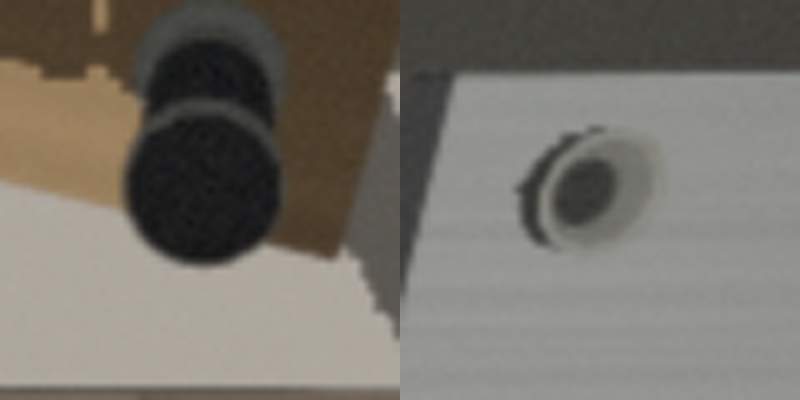

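```bash
python3 -m inch '[{"translation":[0.0045,-0.011,0],"delta_rot":[0,0,0],"claw":1},{"translation":[0,0,0.08],"delta_rot":[0,0,0],"claw":1},{"translation":[0,0,0.08],"delta_rot":[0,0,0],"claw":1},{"translation":[0,0,0],"delta_rot":[0,0,0],"claw":1},{"translation":[0,0,0],"delta_rot":[0,0,0],"claw":1}]'
python3 - <<'E'
from rig import *
import cv2
o=observe();print(o["position"],o["tcp_rot"])
im=camera("wrist")[:,:,::-1];cv2.imwrite("pics/w3.png",im)
E
```

```text
time: 3.45
position: [0.4469, 0.3454, 0.1673]
tcp_rot: [1.0, 0.001, -0.001, 0.0]
force: [-0.6, -0.4, -0.5]
opening: 1.001
grip_force: 0.0
[0.44685594 0.34536099 0.16734491] [ 9.99999681e-01  5.48623498e-04 -5.01451043e-04  2.91249729e-04]
```

View pics/w3.png

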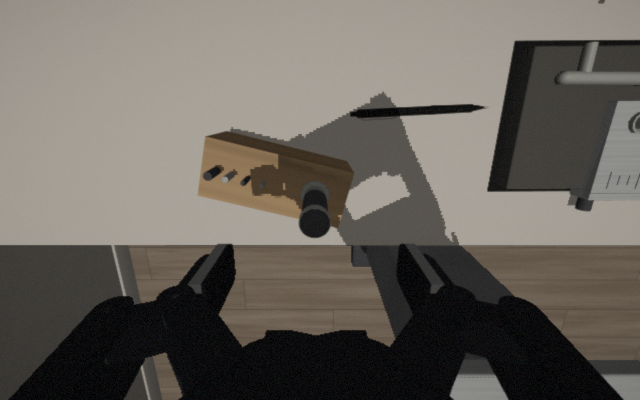

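The cap is centred between the fingers (314.5 against 316 px), so I'll descend and grasp.

```bash
python3 -m inch '[{"translation":[0.002,-0.002,0.07],"delta_rot":[0,0,0],"claw":1},{"translation":[0,0,0.07],"delta_rot":[0,0,0],"claw":1},{"translation":[0,0,0.068],"delta_rot":[0,0,0],"claw":1},{"translation":[0,0,0],"delta_rot":[0,0,0],"claw":0.5},{"translation":[0,0,0],"delta_rot":[0,0,0],"claw":0}]'
python3 -m inch '[{"translation":[0,0,0],"delta_rot":[0,0,0],"claw":-0.3},{"translation":[0,0,0],"delta_rot":[0,0,0],"claw":-0.5},{"translation":[0,0,0],"delta_rot":[0,0,0],"claw":-1},{"translation":[0,0,0],"delta_rot":[0,0,0],"claw":-1},{"translation":[0,0,0],"delta_rot":[0,0,0],"claw":-1}]'
```

```text
time: 4.0
position: [0.4482, 0.3477, 0.0855]
tcp_rot: [1.0, 0.001, 0.001, -0.0]
force: [-0.2, -0.1, 0.7]
opening: 0.692
grip_force: 0.0
time: 4.5
position: [0.448, 0.3477, 0.0859]
tcp_rot: [1.0, 0.002, 0.001, -0.001]
force: [-0.9, -0.8, 6.6]
opening: 0.216
grip_force: 61.1
```

```bash
python3 -m inch '[{"translation":[0,0,-0.01],"delta_rot":[0,0,0],"claw":-1},{"translation":[0,0,-0.03],"delta_rot":[0,0,0],"claw":-1},{"translation":[0,0,-0.05],"delta_rot":[0,0,0],"claw":-1},{"translation":[0,0,-0.06],"delta_rot":[0,0,0],"claw":-1},{"translation":[0,0,-0.06],"delta_rot":[0,0,0],"claw":-1}]'
python3 -m inch '[{"translation":[0,0,-0.06],"delta_rot":[0,0,0],"claw":-1},{"translation":[0,0,0],"delta_rot":[0,0,0],"claw":-1},{"translation":[0,0,0],"delta_rot":[0,0,0],"claw":-1}]'
python3 - <<'E'
from rig import *
import cv2,numpy as np
o=observe();print(o["position"],o["tcp_rot"],o["force"],o["ft_torque"])
w=camera("wrist")[:,:,::-1];s=camera("scene")[:,:,::-1]
cv2.imwrite("pics/w4.png",w);cv2.imwrite("pics/s4.png",s)
f=lambda im,x,y,a,b:cv2.resize(im[y:y+b,x:x+a],(400,400),interpolation=cv2.INTER_CUBIC)
cv2.imwrite("pics/c4.png",np.hstack([f(w,255,170,120,120),f(s,290,190,120,120)]))
E
```

```text
time: 5.0
position: [0.4463, 0.3471, 0.169]
tcp_rot: [1.0, 0.002, -0.001, 0.0]
force: [-0.5, -1.0, -3.3]
opening: 0.212
grip_force: 61.7
time: 5.3
position: [0.4466, 0.3473, 0.1922]
tcp_rot: [1.0, 0.002, -0.0, -0.0]
force: [-0.2, -0.7, -3.0]
opening: 0.217
grip_force: 61.7
[0.44661228 0.34725169 0.19220192] [ 9.99998571e-01  1.68883660e-03 -1.60488874e-05 -7.19075691e-05] [-0.15233415 -0.66253225 -3.02055272] [-0.01667772  0.03823645 -0.00338106]
```

View pics/c4.png

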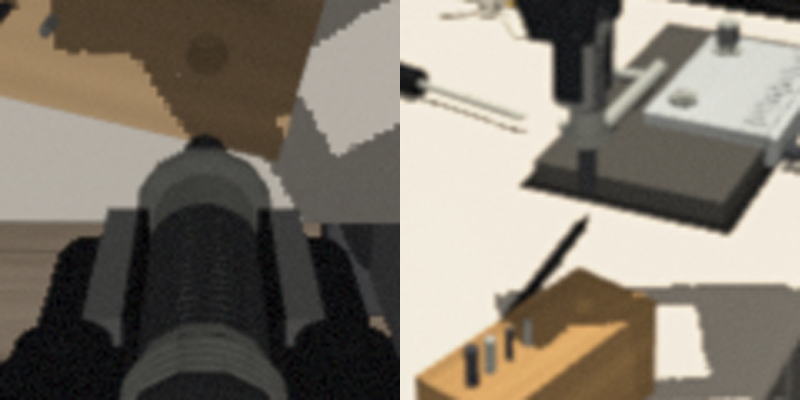

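```bash
python3 -m inch '[{"translation":[0.022,0.113,0],"delta_rot":[0,0,0],"claw":-1},{"translation":[0.022,0.113,0],"delta_rot":[0,0,0],"claw":-1},{"translation":[0.022,0.113,0],"delta_rot":[0,0,0],"claw":-1},{"translation":[0.022,0.113,0],"delta_rot":[0,0,0],"claw":-1},{"translation":[0.022,0.113,0],"delta_rot":[0,0,0],"claw":-1}]'
python3 -m inch '[{"translation":[0.022,0.113,0],"delta_rot":[0,0,0],"claw":-1},{"translation":[0.022,0.112,0],"delta_rot":[0,0,0],"claw":-1},{"translation":[0,0,0.068],"delta_rot":[0,0,0],"claw":-1},{"translation":[0,0,0],"delta_rot":[0,0,0],"claw":-1},{"translation":[0,0,0],"delta_rot":[0,0,0],"claw":-1}]'
python3 - <<'E'
from rig import *
import cv2,numpy as np
from h import *
o=observe();print(o["position"],o["tcp_rot"],o["force"],o["ft_torque"])
w=camera("wrist")[:,:,::-1]
cv2.imwrite("pics/w5.png",w)
f=lambda im,x,y,a,b:cv2.resize(im[y:y+b,x:x+a],(600,600),interpolation=cv2.INTER_CUBIC)
cv2.imwrite("pics/c5.png",f(w,270,150,100,100))
E
```

```text
time: 5.9
position: [0.4909, 0.1198, 0.1906]
tcp_rot: [1.0, 0.002, -0.002, -0.0]
force: [1.1, 0.1, -3.4]
opening: 0.213
grip_force: 62.2
time: 6.4
position: [0.508, 0.0321, 0.1636]
tcp_rot: [1.0, 0.002, -0.003, -0.001]
force: [-0.3, 1.0, -2.9]
opening: 0.217
grip_force: 62.5
[0.507982   0.03205125 0.16356501] [ 9.99995457e-01  1.57432362e-03 -2.50752485e-03 -5.66311459e-04] [-0.3075995   1.03578056 -2.85268075] [ 0.00129563 -0.03429563 -0.01554761]
```

View pics/c5.png

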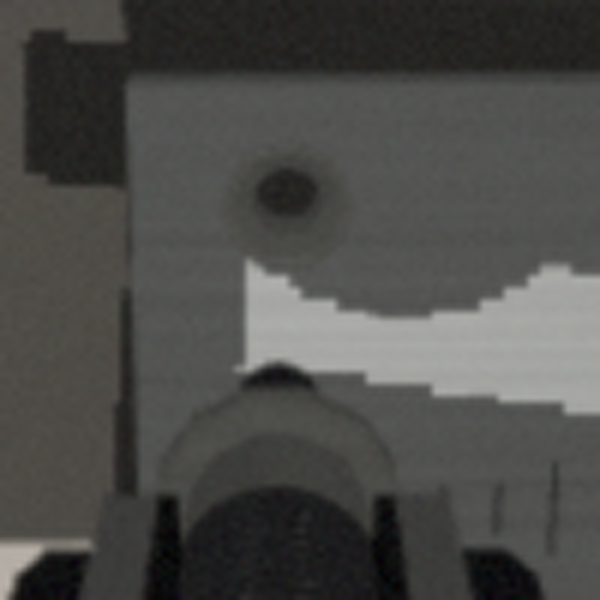

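The bush rim is centred at about (317.8,184) against the hole's (317.1,186.2) from the same relative height. So the punch is within about 1–2 mm of the bush axis.

```bash
python3 - <<'E'
from rig import *
from h import *
np.set_printoptions(precision=5,suppress=True)
p=camera_params("wrist")
Th=(np.array([0.44661228,0.34725169,0.19220192]),[9.99998571e-01,1.68883660e-03,-1.60488874e-05,-7.19075691e-05])
Tb=(np.array([0.507982,0.03205125,0.16356501]),[9.99995457e-01,1.57432362e-03,-2.50752485e-03,-5.66311459e-04])
for n,u,v,z,T in(("hole",317.1,186.2,.062,Th),("rim",317.8,184,.035,Tb)):
    w=onz(p,u,v,z,T);print(n,w,R.from_quat(T[1]).inv().apply(w-T[0]))
# bore bottom vs rim consistency
w=onz(p,270+287/6,150+192/6,.022,Tb);print("bore",R.from_quat(Tb[1]).inv().apply(w-Tb[0]))
for i in range(3):
    o=observe();print(o["position"],o["tcp_rot"])
E
```

```text
hole [0.44568 0.34696 0.062  ] [-0.00093  0.00031  0.1302 ]
rim [0.50917 0.0312  0.035  ] [0.00183 0.001   0.12856]
bore [0.00053 0.00114 0.14156]
[0.50887 0.03238 0.1644 ] [ 1.       0.00212 -0.00118 -0.00032]
[0.50887 0.03238 0.1644 ] [ 1.       0.00212 -0.00118 -0.00032]
[0.50887 0.03238 0.1644 ] [ 1.       0.00212 -0.00118 -0.00032]
```

```bash
python3 -m inch '[{"translation":[0.0055,0.0018,0.04],"delta_rot":[0,0,0],"claw":-1},{"translation":[0,0,0.04],"delta_rot":[0,0,0],"claw":-1},{"translation":[0,0,0.02],"delta_rot":[0,0,0],"claw":-1},{"translation":[0,0,0],"delta_rot":[0,0,0],"claw":-1},{"translation":[0,0,0],"delta_rot":[0,0,0],"claw":-1}]'
python3 - <<'E'
from rig import *
import cv2,numpy as np
from h import *
o=observe();print(o["position"],o["tcp_rot"],o["force"])
w=camera("wrist")[:,:,::-1];s=camera("scene")[:,:,::-1]
f=lambda im,x,y,a,b:cv2.resize(im[y:y+b,x:x+a],(400,400),interpolation=cv2.INTER_CUBIC)
cv2.imwrite("pics/c6.png",np.hstack([f(w,275,170,80,80),f(s,345,170,70,70)]))
E
```

```text
time: 6.95
position: [0.5123, 0.0314, 0.1255]
tcp_rot: [1.0, 0.002, 0.0, 0.0]
force: [-0.5, -0.6, -3.7]
opening: 0.209
grip_force: 62.5
[0.51225224 0.03143828 0.12548013] [9.99997347e-01 2.26087379e-03 4.38057902e-04 4.62438103e-05] [-0.48476067 -0.63257953 -3.70236562]
```

View pics/c6.png

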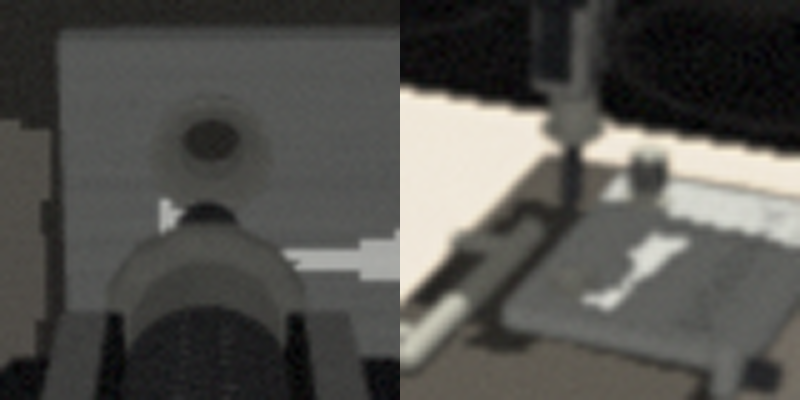

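The wrist crop shows the rim at about (317.2,200.4), with the nose in line just below it. In the scene view the tip is hanging clear above the template.

```bash
python3 - <<'E'
from rig import *
from h import *
np.set_printoptions(precision=5,suppress=True)
p=camera_params("wrist")
T=(np.array([.51225224,.03143828,.12548013]),[9.99997347e-01,2.26087379e-03,4.38057902e-04,4.62438103e-05])
w=onz(p,317.2,200.4,.035,T);print(w,R.from_quat(T[1]).inv().apply(w-T[0]))
s=camera_params("scene");print("tip x,y plane",[onz(s,345+(571-400)/5.714,170+205/5.714,z) for z in(.05,.06,.07,.08)])
E
python3 -m inch '[{"translation":[0,0,0.02],"delta_rot":[0,0,0],"claw":-1},{"translation":[0,0,0.01],"delta_rot":[0,0,0],"claw":-1},{"translation":[0,0,0],"delta_rot":[0,0,0],"claw":-1}]'
```

```text
[0.50936 0.03121 0.035  ] [-0.00297  0.0002   0.09048]
tip x,y plane [array([ 0.52421, -0.00204,  0.05   ]), array([0.51673, 0.01787, 0.06   ]), array([0.50926, 0.03777, 0.07   ]), array([0.50178, 0.05768, 0.08   ])]
time: 7.35
position: [0.5113, 0.0309, 0.1122]
tcp_rot: [1.0, 0.002, -0.001, -0.0]
force: [-0.4, 0.2, -2.6]
opening: 0.21
grip_force: 62.5
```

```bash
python3 -m inch '[{"translation":[-0.0025,0.0003,0.01],"delta_rot":[0,0,0],"claw":-1},{"translation":[0,0,0.01],"delta_rot":[0,0,0],"claw":-1},{"translation":[0,0,0.01],"delta_rot":[0,0,0],"claw":-1},{"translation":[0,0,0],"delta_rot":[0,0,0],"claw":-1}]'
python3 -m inch '[{"translation":[0,0,0.005],"delta_rot":[0,0,0],"claw":-1},{"translation":[0,0,0],"delta_rot":[0,0,0],"claw":-1}]'
python3 -c "
from rig import *
o=observe();print(o['position'],o['force'],o['ft_torque'])"
```

```text
time: 7.75
position: [0.5104, 0.0308, 0.1002]
tcp_rot: [1.0, 0.002, -0.001, -0.0]
force: [0.2, -0.4, -4.0]
opening: 0.213
grip_force: 62.5
time: 7.95
position: [0.5108, 0.0307, 0.0987]
tcp_rot: [1.0, 0.002, -0.0, -0.0]
force: [-0.5, -0.2, -3.6]
opening: 0.21
grip_force: 62.5
[0.51084485 0.03074294 0.09872256] [-0.4819421  -0.16106035 -3.63553062] [-0.01342338  0.027137    0.01025978]
```

```bash
for i in 1; do python3 -m inch '[{"translation":[0,0,0.005],"delta_rot":[0,0,0],"claw":-1},{"translation":[0,0,0],"delta_rot":[0,0,0],"claw":-1}]';done
python3 -m inch '[{"translation":[0,0,0.005],"delta_rot":[0,0,0],"claw":-1},{"translation":[0,0,0],"delta_rot":[0,0,0],"claw":-1}]'
python3 -m inch '[{"translation":[0,0,0.005],"delta_rot":[0,0,0],"claw":-1},{"translation":[0,0,0],"delta_rot":[0,0,0],"claw":-1}]'
```

```text
time: 8.15
position: [0.5108, 0.0308, 0.0968]
tcp_rot: [1.0, 0.002, -0.0, -0.0]
force: [0.9, -0.5, -3.1]
opening: 0.21
grip_force: 62.5
time: 8.35
position: [0.5108, 0.0308, 0.0947]
tcp_rot: [1.0, 0.002, -0.0, -0.0]
force: [0.1, 0.0, -3.2]
opening: 0.216
grip_force: 62.5
time: 8.55
position: [0.5108, 0.0308, 0.0927]
tcp_rot: [1.0, 0.002, -0.0, -0.0]
force: [-0.8, 0.6, -3.0]
opening: 0.213
grip_force: 62.5
```

```bash
python3 -m inch '[{"translation":[0,0,0.005],"delta_rot":[0,0,0],"claw":-1},{"translation":[0,0,0],"delta_rot":[0,0,0],"claw":-1}]'
python3 -m inch '[{"translation":[0,0,0.005],"delta_rot":[0,0,0],"claw":-1},{"translation":[0,0,0],"delta_rot":[0,0,0],"claw":-1}]'
```

```text
time: 8.75
position: [0.5108, 0.0308, 0.0907]
tcp_rot: [1.0, 0.002, -0.0, -0.0]
force: [-0.6, -0.1, -3.8]
opening: 0.213
grip_force: 62.5
time: 8.95
position: [0.5107, 0.0308, 0.0887]
tcp_rot: [1.0, 0.002, -0.0, -0.0]
force: [0.1, -0.4, -3.5]
opening: 0.214
grip_force: 62.5
```

```bash
python3 -m inch '[{"translation":[0,0,0.005],"delta_rot":[0,0,0],"claw":-1},{"translation":[0,0,0],"delta_rot":[0,0,0],"claw":-1}]'
python3 -m inch '[{"translation":[0,0,0.005],"delta_rot":[0,0,0],"claw":-1},{"translation":[0,0,0],"delta_rot":[0,0,0],"claw":-1}]'
```

```text
time: 9.15
position: [0.5108, 0.0308, 0.0867]
tcp_rot: [1.0, 0.002, -0.0, -0.0]
force: [0.4, -0.4, -3.3]
opening: 0.213
grip_force: 62.5
time: 9.35
position: [0.5107, 0.0308, 0.0847]
tcp_rot: [1.0, 0.002, -0.0, -0.0]
force: [0.8, 0.1, -3.8]
opening: 0.216
grip_force: 62.5
```

```bash
python3 -m inch '[{"translation":[0,0,0.005],"delta_rot":[0,0,0],"claw":-1},{"translation":[0,0,0],"delta_rot":[0,0,0],"claw":-1}]'
python3 -m inch '[{"translation":[0,0,0.004],"delta_rot":[0,0,0],"claw":-1},{"translation":[0,0,0],"delta_rot":[0,0,0],"claw":-1}]'
```

```text
time: 9.55
position: [0.5108, 0.0308, 0.0827]
tcp_rot: [1.0, 0.002, -0.0, -0.0]
force: [0.2, 0.5, -2.9]
opening: 0.211
grip_force: 62.5
time: 9.75
position: [0.5108, 0.0307, 0.0811]
tcp_rot: [1.0, 0.002, -0.0, -0.0]
force: [-0.1, 0.1, -2.5]
opening: 0.208
grip_force: 62.5
```

```bash
python3 -m inch '[{"translation":[0,0,0.003],"delta_rot":[0,0,0],"claw":-1},{"translation":[0,0,0],"delta_rot":[0,0,0],"claw":-1}]'
python3 -m inch '[{"translation":[0,0,0.003],"delta_rot":[0,0,0],"claw":-1},{"translation":[0,0,0],"delta_rot":[0,0,0],"claw":-1}]'
python3 -m inch '[{"translation":[0,0,0.003],"delta_rot":[0,0,0],"claw":-1},{"translation":[0,0,0],"delta_rot":[0,0,0],"claw":-1}]'
```

```text
time: 9.95
position: [0.511, 0.0307, 0.0801]
tcp_rot: [1.0, 0.002, 0.0, 0.0]
force: [-0.6, 0.6, -1.9]
opening: 0.212
grip_force: 62.5
time: 10.15
position: [0.5111, 0.0307, 0.0791]
tcp_rot: [1.0, 0.002, 0.0, 0.0]
force: [-0.4, 0.8, -0.5]
opening: 0.212
grip_force: 62.5
time: 10.35
position: [0.5111, 0.0307, 0.0779]
tcp_rot: [1.0, 0.002, 0.0, 0.0]
force: [-0.7, -0.1, 2.4]
opening: 0.211
grip_force: 62.5
```

```bash
python3 -m inch '[{"translation":[0,0,0.002],"delta_rot":[0,0,0],"claw":-1},{"translation":[0,0,0],"delta_rot":[0,0,0],"claw":-1}]'
python3 -m inch '[{"translation":[0,0,0.002],"delta_rot":[0,0,0],"claw":-1},{"translation":[0,0,0],"delta_rot":[0,0,0],"claw":-1}]'
```

```text
time: 10.55
position: [0.5111, 0.0307, 0.0771]
tcp_rot: [1.0, 0.002, 0.0, 0.0]
force: [-0.4, -0.3, 2.6]
opening: 0.215
grip_force: 62.5
time: 10.75
position: [0.5112, 0.0307, 0.0763]
tcp_rot: [1.0, 0.002, 0.0, 0.0]
force: [-0.3, -0.1, 4.5]
opening: 0.215
grip_force: 62.6
```

```bash
python3 -m inch '[{"translation":[0,0,0.0015],"delta_rot":[0,0,0],"claw":-1},{"translation":[0,0,0],"delta_rot":[0,0,0],"claw":-1}]'
```

```text
time: 10.95
position: [0.5112, 0.0307, 0.0757]
tcp_rot: [1.0, 0.002, 0.0, 0.0]
force: [0.1, 0.6, 5.1]
opening: 0.21
grip_force: 62.6
```

```bash
python3 -m inch '[{"translation":[0,0,0.0015],"delta_rot":[0,0,0],"claw":-1},{"translation":[0,0,0],"delta_rot":[0,0,0],"claw":-1}]'
```

```text
time: 11.15
position: [0.5112, 0.0307, 0.0752]
tcp_rot: [1.0, 0.002, 0.0, 0.0]
force: [-1.3, 0.2, 5.6]
opening: 0.212
grip_force: 62.7
```

```bash
python3 -m inch '[{"translation":[0,0,0.0015],"delta_rot":[0,0,0],"claw":-1},{"translation":[0,0,0],"delta_rot":[0,0,0],"claw":-1}]'
```

```text
time: 11.35
position: [0.5112, 0.0307, 0.0746]
tcp_rot: [1.0, 0.002, 0.0, 0.0]
force: [0.1, 0.4, 6.0]
opening: 0.216
grip_force: 62.7
```

```bash
python3 -m inch '[{"translation":[0,0,0.0015],"delta_rot":[0,0,0],"claw":-1},{"translation":[0,0,0],"delta_rot":[0,0,0],"claw":-1}]'
```

```text
time: 11.55
position: [0.5113, 0.0307, 0.0741]
tcp_rot: [1.0, 0.002, 0.0, 0.0]
force: [-1.0, -0.1, 7.2]
opening: 0.212
grip_force: 62.8
```

```bash
python3 -m inch '[{"translation":[0,0,0.001],"delta_rot":[0,0,0],"claw":-1},{"translation":[0,0,0],"delta_rot":[0,0,0],"claw":-1}]'
```

```text
time: 11.75
position: [0.5113, 0.0307, 0.0738]
tcp_rot: [1.0, 0.002, 0.0, 0.0]
force: [-0.4, -0.3, 6.5]
opening: 0.211
grip_force: 62.8
```

```bash
python3 -m inch '[{"translation":[0,0,0.001],"delta_rot":[0,0,0],"claw":-1},{"translation":[0,0,0],"delta_rot":[0,0,0],"claw":-1}]'
```

```text
time: 11.95
position: [0.5113, 0.0307, 0.0735]
tcp_rot: [1.0, 0.002, 0.001, 0.0]
force: [-0.7, 0.6, 8.6]
opening: 0.212
grip_force: 62.9
```

```bash
python3 -m inch '[{"translation":[0,0,0.001],"delta_rot":[0,0,0],"claw":-1},{"translation":[0,0,0],"delta_rot":[0,0,0],"claw":-1}]'
```

```text
time: 12.15
position: [0.5113, 0.0307, 0.0731]
tcp_rot: [1.0, 0.002, 0.001, 0.0]
force: [0.1, 0.0, 8.2]
opening: 0.208
grip_force: 62.9
```

```bash
python3 -m inch '[{"translation":[0,0,0.001],"delta_rot":[0,0,0],"claw":-1},{"translation":[0,0,0],"delta_rot":[0,0,0],"claw":-1}]'
```

```text
time: 12.35
position: [0.5113, 0.0307, 0.0727]
tcp_rot: [1.0, 0.002, 0.001, 0.0]
force: [-0.8, 0.3, 7.0]
opening: 0.214
grip_force: 62.9
```

```bash
python3 -m inch '[{"translation":[0,0,0.001],"delta_rot":[0,0,0],"claw":-1},{"translation":[0,0,0],"delta_rot":[0,0,0],"claw":-1}]'
```

```text
time: 12.55
position: [0.5111, 0.0307, 0.072]
tcp_rot: [1.0, 0.002, 0.0, 0.0]
force: [-0.4, -0.2, 5.5]
opening: 0.211
grip_force: 62.9
```

```bash
python3 -m inch '[{"translation":[0,0,0.001],"delta_rot":[0,0,0],"claw":-1},{"translation":[0,0,0],"delta_rot":[0,0,0],"claw":-1}]'
```

```text
time: 12.75
position: [0.5111, 0.0307, 0.0713]
tcp_rot: [1.0, 0.002, 0.0, 0.0]
force: [0.2, 0.2, 3.7]
opening: 0.214
grip_force: 62.9
```

```bash
python3 -m inch '[{"translation":[0,0,0.001],"delta_rot":[0,0,0],"claw":-1},{"translation":[0,0,0],"delta_rot":[0,0,0],"claw":-1}]'
```

```text
time: 12.95
position: [0.5111, 0.0307, 0.0709]
tcp_rot: [1.0, 0.002, 0.0, 0.0]
force: [0.0, 0.6, 5.4]
opening: 0.215
grip_force: 62.9
```

The push fell from about 8.5 N to 3.7 N (about 7 N net) around z = 0.0713. The spring has snapped, so I'll stop pressing and lift straight out.

```bash
python3 -m inch '[{"translation":[0,0,-0.01],"delta_rot":[0,0,0],"claw":-1},{"translation":[0,0,-0.02],"delta_rot":[0,0,0],"claw":-1},{"translation":[0,0,-0.03],"delta_rot":[0,0,0],"claw":-1},{"translation":[0,0,-0.06],"delta_rot":[0,0,0],"claw":-1},{"translation":[0,0,-0.09],"delta_rot":[0,0,0],"claw":-1}]'
python3 -m inch '[{"translation":[0,0,-0.09],"delta_rot":[0,0,0],"claw":-1},{"translation":[-0.022,-0.113,0],"delta_rot":[0,0,0],"claw":-1},{"translation":[-0.022,-0.113,0],"delta_rot":[0,0,0],"claw":-1},{"translation":[-0.022,-0.113,0],"delta_rot":[0,0,0],"claw":-1},{"translation":[-0.022,-0.113,0],"delta_rot":[0,0,0],"claw":-1}]'
python3 -m inch '[{"translation":[-0.022,-0.113,0],"delta_rot":[0,0,0],"claw":-1},{"translation":[-0.022,-0.113,0],"delta_rot":[0,0,0],"claw":-1},{"translation":[-0.025,-0.114,0],"delta_rot":[0,0,0],"claw":-1},{"translation":[0,0,0],"delta_rot":[0,0,0],"claw":-1},{"translation":[0,0,0],"delta_rot":[0,0,0],"claw":-1}]'
python3 - <<'E'
from rig import *
import cv2,numpy as np
o=observe();print(o["position"],o["tcp_rot"],o["force"])
w=camera("wrist")[:,:,::-1];cv2.imwrite("pics/w7.png",w);a=cv2.imread("pics/w4.png")
for n,(x,y,ww,h) in {"block":(240,160,120,45),"hole":(298,172,40,28),"punch":(285,215,65,70)}.items():
    t=cv2.cvtColor(a[y:y+h,x:x+ww],6);m=cv2.matchTemplate(cv2.cvtColor(w[y-14:y+h+14,x-14:x+ww+14].copy(),6),t,cv2.TM_CCOEFF_NORMED)
    _,s,_,l=cv2.minMaxLoc(m);print(n,s,l[0]-14,l[1]-14)
E
```

```text
time: 13.45
position: [0.5087, 0.031, 0.1544]
tcp_rot: [1.0, 0.002, -0.003, -0.0]
force: [0.6, 0.2, -3.1]
opening: 0.217
grip_force: 62.6
time: 13.95
position: [0.4738, 0.2127, 0.1914]
tcp_rot: [1.0, 0.001, -0.0, 0.0]
force: [-0.1, 0.3, -2.7]
opening: 0.215
grip_force: 63.3
time: 14.45
position: [0.4456, 0.348, 0.1909]
tcp_rot: [1.0, 0.003, -0.001, 0.001]
force: [-0.5, -0.6, -2.8]
opening: 0.209
grip_force: 63.2
[0.44562157 0.34795111 0.19089873] [ 9.99994222e-01  3.30228731e-03 -5.67836939e-04  5.73266055e-04] [-0.49906736 -0.59561389 -2.77613784]
block 0.9815348386764526 0 -1
hole 0.9615170359611511 -1 -1
punch 0.9937019944190979 0 0
```

```bash
python3 -m inch '[{"translation":[0.002,0,0.05],"delta_rot":[0,0,0],"claw":-1},{"translation":[0,0,0.05],"delta_rot":[0,0,0],"claw":-1},{"translation":[0,0,0.045],"delta_rot":[0,0,0],"claw":-1},{"translation":[0,0,0],"delta_rot":[0,0,0],"claw":-1},{"translation":[0,0,0],"delta_rot":[0,0,0],"claw":-1}]'
python3 -m inch '[{"translation":[0,0,0.007],"delta_rot":[0,0,0],"claw":-1},{"translation":[0,0,0.007],"delta_rot":[0,0,0],"claw":-1},{"translation":[0,0,0],"delta_rot":[0,0,0],"claw":-1}]'
python3 -c "
from rig import *
o=observe();print(o['position'],o['force'],o['ft_torque'])"
```

```text
time: 15.0
position: [0.4483, 0.346, 0.133]
tcp_rot: [1.0, 0.001, -0.0, 0.0]
force: [0.2, -0.4, -3.2]
opening: 0.212
grip_force: 63.2
time: 15.3
position: [0.4479, 0.3472, 0.1276]
tcp_rot: [1.0, 0.002, 0.0, -0.0]
force: [0.0, -0.1, -1.9]
opening: 0.215
grip_force: 63.2
[0.44793621 0.34724395 0.12763634] [ 0.04011437 -0.11311001 -1.93813213] [-0.04225199  0.02235755 -0.03215291]
```

```bash
python3 -m inch '[{"translation":[0,-0.0008,0.006],"delta_rot":[0,0,0],"claw":-1},{"translation":[0,0,0],"delta_rot":[0,0,0],"claw":-1}]'
python3 -m inch '[{"translation":[0,0,0.006],"delta_rot":[0,0,0],"claw":-1},{"translation":[0,0,0],"delta_rot":[0,0,0],"claw":-1}]'
python3 -m inch '[{"translation":[0,0,0.006],"delta_rot":[0,0,0],"claw":-1},{"translation":[0,0,0],"delta_rot":[0,0,0],"claw":-1}]'
```

```text
time: 15.5
position: [0.4477, 0.3477, 0.1248]
tcp_rot: [1.0, 0.002, -0.0, 0.0]
force: [0.4, -0.3, -3.9]
opening: 0.216
grip_force: 63.2
time: 15.7
position: [0.4476, 0.3476, 0.1222]
tcp_rot: [1.0, 0.002, -0.0, 0.0]
force: [-0.8, -0.0, -3.8]
opening: 0.212
grip_force: 63.2
time: 15.9
position: [0.4476, 0.3475, 0.1198]
tcp_rot: [1.0, 0.002, -0.0, 0.0]
force: [-0.5, -1.1, -3.6]
opening: 0.208
grip_force: 63.2
```

```bash
python3 -m inch '[{"translation":[0,0,0.007],"delta_rot":[0,0,0],"claw":-1},{"translation":[0,0,0],"delta_rot":[0,0,0],"claw":-1}]'
python3 -m inch '[{"translation":[0,0,0.007],"delta_rot":[0,0,0],"claw":-1},{"translation":[0,0,0],"delta_rot":[0,0,0],"claw":-1}]'
```

```text
time: 16.1
position: [0.4476, 0.3475, 0.1169]
tcp_rot: [1.0, 0.002, -0.0, 0.0]
force: [-0.3, -1.3, -3.3]
opening: 0.206
grip_force: 63.2
time: 16.3
position: [0.4476, 0.3475, 0.1141]
tcp_rot: [1.0, 0.002, -0.0, 0.0]
force: [0.4, 0.3, -2.9]
opening: 0.214
grip_force: 63.2
```

Tip is about 6–9 mm into the hole with no contact, so I'll go on to just above home.

```bash
python3 -m inch '[{"translation":[0,0,0.012],"delta_rot":[0,0,0],"claw":-1},{"translation":[0,0,0.012],"delta_rot":[0,0,0],"claw":-1},{"translation":[0,0,0],"delta_rot":[0,0,0],"claw":-1}]'
python3 -m inch '[{"translation":[0,0,0.012],"delta_rot":[0,0,0],"claw":-1},{"translation":[0,0,0.012],"delta_rot":[0,0,0],"claw":-1},{"translation":[0,0,0],"delta_rot":[0,0,0],"claw":-1}]'
python3 -m inch '[{"translation":[0,0,0.008],"delta_rot":[0,0,0],"claw":-1},{"translation":[0,0,0.005],"delta_rot":[0,0,0],"claw":-1},{"translation":[0,0,0],"delta_rot":[0,0,0],"claw":-1}]'
```

```text
time: 16.6
position: [0.4473, 0.3473, 0.104]
tcp_rot: [1.0, 0.002, -0.001, 0.0]
force: [-1.3, 0.4, -3.5]
opening: 0.216
grip_force: 63.2
time: 16.9
position: [0.4473, 0.3474, 0.0945]
tcp_rot: [1.0, 0.002, -0.001, 0.0]
force: [-0.8, -0.0, -3.5]
opening: 0.214
grip_force: 63.2
time: 17.2
position: [0.4477, 0.3476, 0.0898]
tcp_rot: [1.0, 0.002, -0.0, 0.0]
force: [0.7, 0.3, -2.8]
opening: 0.21
grip_force: 63.2
```

```bash
python3 -m inch '[{"translation":[0,0,0.005],"delta_rot":[0,0,0],"claw":-1},{"translation":[0,0,0],"delta_rot":[0,0,0],"claw":-1}]'
python3 -m inch '[{"translation":[0,0,0.0025],"delta_rot":[0,0,0],"claw":-1},{"translation":[0,0,0],"delta_rot":[0,0,0],"claw":-1}]'
```

```text
time: 17.4
position: [0.4478, 0.3476, 0.088]
tcp_rot: [1.0, 0.002, -0.0, 0.0]
force: [-0.5, -0.3, -2.7]
opening: 0.213
grip_force: 63.2
time: 17.6
position: [0.4478, 0.3476, 0.0871]
tcp_rot: [1.0, 0.002, -0.0, 0.0]
force: [-0.3, -1.3, -4.1]
opening: 0.211
grip_force: 63.2
```

```bash
python3 -m inch '[{"translation":[0,0,0.0025],"delta_rot":[0,0,0],"claw":-1},{"translation":[0,0,0],"delta_rot":[0,0,0],"claw":-1}]'
```

```text
time: 17.8
position: [0.4478, 0.3476, 0.086]
tcp_rot: [1.0, 0.002, -0.0, 0.0]
force: [-0.0, -0.2, -3.8]
opening: 0.212
grip_force: 63.2
```

```bash
python3 -m inch '[{"translation":[0,0,0.0025],"delta_rot":[0,0,0],"claw":-1},{"translation":[0,0,0],"delta_rot":[0,0,0],"claw":-1}]'
```

```text
time: 18.0
position: [0.4479, 0.3477, 0.0859]
tcp_rot: [1.0, 0.002, 0.0, -0.0]
force: [-1.0, -1.8, 3.8]
opening: 0.214
grip_force: 63.9
```

Seated: same z as at the grasp, with contact force. I'll release, retract and check.

```bash
python3 -m inch '[{"translation":[0,0,0],"delta_rot":[0,0,0],"claw":-0.5},{"translation":[0,0,0],"delta_rot":[0,0,0],"claw":-0.2},{"translation":[0,0,0],"delta_rot":[0,0,0],"claw":0.3},{"translation":[0,0,0],"delta_rot":[0,0,0],"claw":1},{"translation":[0,0,0],"delta_rot":[0,0,0],"claw":1}]'
python3 -m inch '[{"translation":[0,0,0],"delta_rot":[0,0,0],"claw":1},{"translation":[0,0,0],"delta_rot":[0,0,0],"claw":1},{"translation":[0,0,-0.05],"delta_rot":[0,0,0],"claw":1},{"translation":[0,0,-0.1],"delta_rot":[0,0,0],"claw":1},{"translation":[0,0,-0.1],"delta_rot":[0,0,0],"claw":1}]'
python3 -m inch '[{"translation":[0,0,-0.1],"delta_rot":[0,0,0],"claw":1},{"translation":[0,0.1,0],"delta_rot":[0,0,0],"claw":1},{"translation":[0,0.1,0],"delta_rot":[0,0,0],"claw":1},{"translation":[0,0,0],"delta_rot":[0,0,0],"claw":1},{"translation":[0,0,0],"delta_rot":[0,0,0],"claw":1}]'
python3 - <<'E'
from rig import *
import cv2,numpy as np
t=camera("top")[:,:,::-1];s=camera("scene")[:,:,::-1]
f=lambda a,x,y,w,h:cv2.resize(a[y:y+h,x:x+w],(400,300),interpolation=cv2.INTER_CUBIC)
cv2.imwrite('pics/c8.png',np.vstack([np.hstack([f(t,350,215,100,75),f(t,170,245,100,75)]),np.hstack([f(s,330,185,100,75),f(s,290,240,100,75)])]))
E
```

```text
time: 18.5
position: [0.4479, 0.3477, 0.0851]
tcp_rot: [1.0, 0.002, 0.0, -0.0]
force: [0.1, -0.1, 0.8]
opening: 0.89
grip_force: 0.0
time: 19.0
position: [0.4472, 0.3473, 0.1854]
tcp_rot: [1.0, 0.002, -0.001, 0.001]
force: [0.9, 0.4, -0.3]
opening: 0.998
grip_force: 0.0
time: 19.5
position: [0.4482, 0.2671, 0.2253]
tcp_rot: [1.0, 0.001, 0.0, -0.0]
force: [-0.7, 0.5, -1.0]
opening: 0.998
grip_force: 0.0
```

View pics/c8.png

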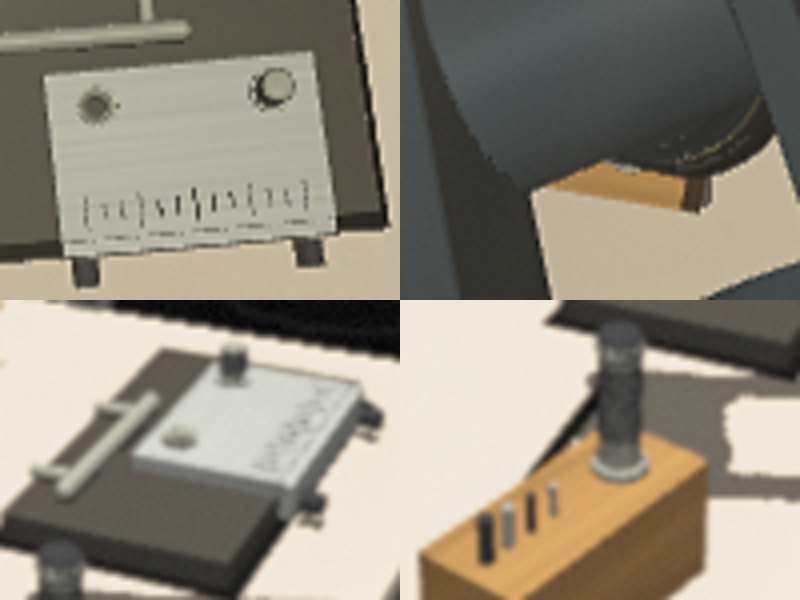

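The scene view shows the punch upright and home at the same pixels as before (collar on the block, cap at (622,330) in the crop). The template, pin and handle are unchanged.

```bash
python3 -c "
from rig import *
print(job_done())"
```

```text
the job is handed in; nothing more can be done
None
```

The job is handed in: I pressed the punch through the open guide bush until its spring snapped (the push dropped from about 12 N to 7 N), stopped there, and put it back upright and fully home in the bit block, with nothing else seen to have moved; time used was about 20 s.

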